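# Draw the circuit blank out of its sleeve and bolt it into the soldering jig

## Task

Press down on top of the bare circuit board that lies half inside the jig's low sleeve and draw it toward the robot, under the two sprung clips, until its front edge is fully home against the jig's front stop; never press on the board with more than 25 N, it would crack. Then slide the black-knobbed locking bolt all the way in behind the board, and leave the other things on the bench and on the jig where they are.

Things in the scene. Friction and masses are not known exactly. Their poses are not given: they have to be found in the camera images.
- jig_stop (a point): Point of the fixed jig (metal board holder): on its flat level bed, 20 mm above the bench, at the middle of the front stop's inner face. x runs along the bed, away from the stop, into the sleeve; y to the jig's left; z up. Stop bar: x -20 to 0 mm, 6 mm high. Side rails 123 mm apart, 6 mm high, 18 mm wide. Foot plate: x -25 to 230, y -135 to 145 mm, its top 10 mm below the bed.
- jig_sleeve (a point): Middle of the front edge of the sleeve's flat grey roof, on its top face; x = 118 mm of jig_stop, 12 mm above the bed; axes as jig_stop. The roof runs on 110 mm in x, is 160 mm wide, and its underside is 8 mm above the bed. A small speaker (60 mm across, 18 mm high) stands on it and must stay.
- jig_clip_left (a point): Underside of the left sprung clip at rest: a steel roller, radius 12 mm, 16 mm long in y, on an upright spring, centred at x 12, y 45 mm of jig_stop, underside 4 mm above the bed. The board lifts it 1 mm as it is pulled under: it checks there and needs a firmer press to go on. Spring 2.4 N, rising. Fixed post and arm: x -19 to 18, y 36 to 54 mm, up to 39 mm above the bed.
- jig_clip_right (a point): The same for the right clip, the mirror image, centred at x 12, y -45 mm of jig_stop. Between the two clips the front of the bed is free over 72 mm.
- board_mid (a point): Centre of the loose tan circuit board with copper strips: stiff laminate, 90 mm in x, 120 in y, 5 thick, about 100 g, flat on the rigid, smooth bed between the rails (1.5 mm play a side), axes along the jig's. Front edge at first 45 to 75 mm from the stop, rear inside the sleeve; home, this point is at x 45 mm of jig_stop. Some 6 N of press draws it along the bed, 12 to 20 N under the clips.
- bolt_knob (a point): Middle (half height) of the upright black knob of the locking bolt on the jig's left: 14 mm in diameter, 34 mm tall, this point 23 mm above the bed. It stands at x 97 mm of jig_stop, y 105 mm with the bolt drawn back, and moves straight to the jig's right (-y).
- bolt (a joint): Travel of the locking bolt in m: 0 drawn back, 0.034 fully in at its end stop; starts at 0 to 0.006. Its flat steel tongue, 9 mm wide, then lies on the bed just behind the board (x 92.5 to 101.5 mm of jig_stop), so it goes in only with the board home. About 2.5 N of friction; it stays where it is left.

How it is judged:
By the outcome, as a careful person would: the job done as asked, in the order asked, and still so for the second after the job is handed in, with the robot touching nothing.
It also fails if it takes over 64 s, if anything falls off the work surface, if the arm or the gripper's body presses on something with over 40 N, if the wrist force passes 120 N, or if a joint passes its speed limit or range.

## Robot

A 6-joint arm with a two-finger parallel gripper is mounted at the origin on the work surface. World frame = base frame: x ahead of the robot, y to its left, z up, the work surface at z = 0. Lengths are in m, angles in rad, forces in N, time in s.
With the tool pointing down it reaches from about 0.25 to 0.775 m from the base axis. Payload 4 kg.
Tool frame: the origin (TCP) lies midway between the tips of the shut fingers; the grasp point (between the pads) lies 19 mm behind it; z points along the fingers, y is the direction in which the jaws open and shut (so a half turn about z gives the same grasp; the last joint's range is limited). The gripper opens to 94 mm and grips with 3 to 60 N. Pads are 16 mm wide; open, the fingers measure 119 mm over their backs; the gripper's body (75 mm by 177 mm) begins 78 mm behind the grasp point.
Start: joints at [1.142, 0.087, 1.371, -0, 1.684, -0.103], TCP at [0.176, 0.521, 0.177] pointing down, gripper open.
Joint ranges: [-3.1, 3.1], [-0.76, 2.03], [0.27, 2.55], [-1.08, 4.22], [0.17, 2.65], [-2.57, 2.57]. Speed limits (rad/s): [2.79, 2.79, 3.14, 3.14, 3.14, 3.14].

## Interface

Orientations are given as [roll, pitch, yaw] about the fixed x, y, z axes, in that order (R = Rz(yaw) Ry(pitch) Rx(roll)).
In Python, from bench import get_obs, snapshot, ticket gives the robot as it stands.
- The arm moves only by the shell command python3 -m creep 'ROWS' [OPENING]. ROWS is JSON, a list that holds one entry, the list of rows, each a list of 4 numbers: the shift along the tool's x, y, z in mm, then the turn about the tool's z in degrees. A call has 1 to 8 rows; each row shifts and turns the commanded pose from where the row before left it, along the tool's axes as they then stand; what a row does not reach is not made up. A row lasts 1/8 s, in which the tool goes at most 62.5 mm and 10.7 degrees, less where a joint would pass 70% of its speed; a pose out of reach is approached as far as the arm can. A call with a gripper value outside its range is refused whole. OPENING is the opening, from 0 (shut) to 1 (fully open), set as the call begins (- or left out, the last holds). The fingers move at their own pace and stop on an object; the grip force is fixed at half the most. Time passes only in rows, so rows that do not move let the fingers close. It gives the time, the measured TCP pose, the force and the opening at its end, in the units of the state.
- get_obs(): the state, without advancing time (a new reading comes with each control period).
- snapshot(name): name is "scene" or "top" or "wrist"; returns a dict with "color" (420x560x3 uint8, red, green, blue), "depth" (420x560 float32, m along the optical axis (not along the pixel's ray), 0 where there is no reading), "fx", "fy", "cx", "cy" (pixels), "extrinsics" (4x4, takes a point from world to camera coordinates). Camera axes: x right, y down, z forward; pixel columns grow to the right and rows downward; lengths in m; the calibration is good to about 2 mm. A picture is of the moment at which its call begins.
- ticket.close_job(): hands the job in, once; it reports no verdict.
The state is a dict: "time": time; "joint_positions": joint angles; "qvel": joint speeds; "joint_torque": joint torques, N m; "tool_pos": TCP position; "ee_rot": TCP orientation; "wrist_force": force on the tool from outside, world axes, zero at the start; "wrist_torque": the same for the moment, N m; "width": finger opening in m.
Only numpy, scipy, OpenCV 4.12 (cv2) and the standard library are available. Lean on these libraries where they do the work, as an engineer would, in place of code of your own. Each camera call takes 0.05 s, during which the arm holds its last target. There are 200 camera calls.

## Working session

There is one attempt and no reset: what is moved stays moved. The work goes in short steps, Python scripts to look and compute and a shell command to move; the robot and the scene stay as the last step left them, time stands still between calls to the robot, and variables do not carry over. Pictures are saved under pics/ and viewed, on a budget of 10 in all, crops included, one or two more only if the job needs it, and the job is handed in when it is done.

```bash
mkdir -p pics; cat > h.py <<'E'
import numpy as np,cv2
from bench import get_obs,snapshot,ticket
def snap(n,f=None):
    s=snapshot(n)
    if f: cv2.imwrite('pics/'+f,s['color'][:,:,::-1])
    np.savez('pics/'+n+'.npz',**s); return s
def world(s,u,v,d=None):
    d=s['depth'][int(v),int(u)] if d is None else d
    T=np.linalg.inv(s['extrinsics']); return (T@np.array([(u-s['cx'])/s['fx']*d,(v-s['cy'])/s['fy']*d,d,1]))[:3]
def cloud(s):
    v,u=np.mgrid[:420,:560]; d=s['depth']; T=np.linalg.inv(s['extrinsics'])
    P=np.stack([(u-s['cx'])/s['fx']*d,(v-s['cy'])/s['fy']*d,d],-1)
    return P@T[:3,:3].T+T[:3,3]
def st():
    o=get_obs(); print({k:np.round(o[k],4).tolist() for k in ('time','tool_pos','ee_rot','wrist_force','width','joint_positions')})
E
python3 - <<'E'
from h import *
st(); snap('top','top1.png'); snap('scene','scene1.png')
E
```

```text
{'time': 0.0, 'tool_pos': [0.1758, 0.5205, 0.1758], 'ee_rot': [-3.1395, -0.0002, 2.8157], 'wrist_force': [0.191, -0.5671, 0.1715], 'width': 0.0942, 'joint_positions': [1.1419, 0.0879, 1.3722, 0.0, 1.6836, -0.1031]}
```

View pics/top1.png

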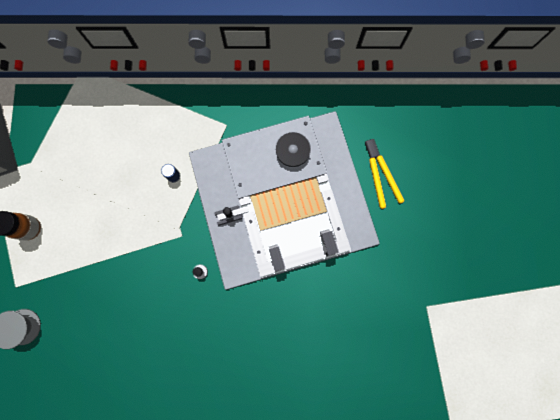

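View pics/scene1.png

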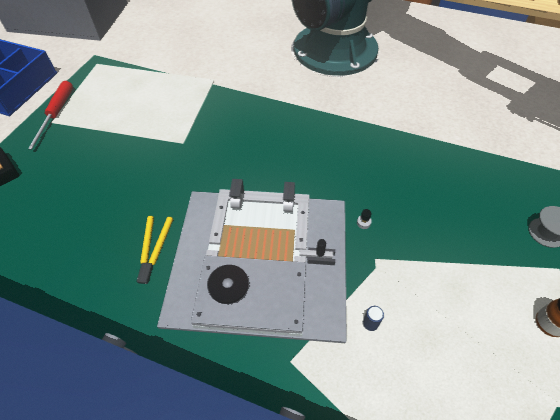

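The top view shows the jig turned about 15°, with the board at (288,203), the knob at (228,214), the clips at (277,258) and (328,243), and the speaker at (292,150). Next I measure the jig pose from the cloud.

```bash
python3 - <<'E'
from h import *
def ld(n): return dict(np.load(f'pics/{n}.npz'))
for n in ('top','scene'):
    s=ld(n);P=cloud(s);c=s['color'].astype(int);z=P[...,2];ok=s['depth']>0
    print(n,'tool dist',s['extrinsics'][2].round(2))
    # board by colour
    hsv=cv2.cvtColor(s['color'],cv2.COLOR_RGB2HSV)
    m=(hsv[...,0]>5)&(hsv[...,0]<22)&(hsv[...,1]>70)&(z>.015)&(z<.04)&ok
    k,l,stt,_=cv2.connectedComponentsWithStats(m.astype(np.uint8))
    i=1+np.argmax(stt[1:,4]); B=P[l==i]; r=cv2.minAreaRect((B[:,:2]*1000).astype(np.float32)); print('board',len(B),r,np.median(B[:,2]),cv2.boxPoints(r).round(1).tolist())
    # jig: everything above 6mm connected to board
    m=(z>.006)&(z<.08)&ok
    k,l2=cv2.connectedComponents(m.astype(np.uint8)); bi=np.bincount(l2[l==i]).argmax()
    J=P[l2==bi]; r=cv2.minAreaRect((J[:,:2]*1000).astype(np.float32)); print('jig',len(J),r)
    print(cv2.boxPoints(r).round(1).tolist())
    # roof z~.032
    k,l3,s3,_=cv2.connectedComponentsWithStats(((abs(z-.032)<.003)&(l2==bi)).astype(np.uint8))
    R=P[l3==1+np.argmax(s3[1:,4])]; r=cv2.minAreaRect((R[:,:2]*1000).astype(np.float32)); print('roof',len(R),r,np.median(R[:,2]),cv2.boxPoints(r).round(1).tolist())
    for lo in (.05,): 
        m=(z>lo)&(z<.075)&(l2==bi); k,l4,s4,_=cv2.connectedComponentsWithStats(m.astype(np.uint8))
        for j in range(1,k):
            if s4[j,4]>5: print('high',s4[j,4],P[l4==j].mean(0).round(4),P[l4==j].max(0).round(4),c[l4==j].mean(0).round())
E
```

```text
top tool dist [ 0.16 -0.01 -0.99  0.63]
board 2484 ((597.6455688476562, 38.70220947265625), (64.55233764648438, 119.36672973632812), 15.954497337341309) 0.025372203378739855 [[550.2000122070312, 87.19999694824219], [583.0, -27.600000381469727], [645.0999755859375, -9.800000190734863], [612.2999877929688, 105.0]]
jig 22421 ((611.5165405273438, 48.75398254394531), (255.2191619873047, 280.3482666015625), 16.242950439453125)
[[449.79998779296875, 147.60000610351562], [528.2000122070312, -121.5], [773.2000122070312, -50.099998474121094], [694.7999877929688, 219.0]]
roof 4551 ((678.711181640625, 63.3404426574707), (112.3132553100586, 160.11732482910156), 16.324127197265625) 0.03219539138852956 [[602.2999877929688, 124.4000015258789], [647.2999877929688, -29.299999237060547], [755.0999755859375, 2.299999952316284], [710.0999755859375, 156.0]]
high 576 [0.688  0.032  0.0511] [0.7164 0.0599 0.055 ] [77. 77. 81.]
high 63 [0.5778 0.14   0.0592] [0.5849 0.1465 0.0628] [46. 45. 48.]
high 262 [ 0.5259 -0.0278  0.0594] [ 0.5452 -0.0149  0.0627] [100. 101. 108.]
high 260 [0.5009 0.0584 0.0595] [0.52
[... 479 characters left out ...]
998779296875, 147.89999389648438], [529.5999755859375, -121.30000305175781], [775.9000244140625, -49.599998474121094], [697.5999755859375, 219.5]]
roof 6059 ((680.7291259765625, 63.37331008911133), (115.16006469726562, 160.28924560546875), 16.233339309692383) 0.032102988230080176 [[603.0, 124.19999694824219], [647.7999877929688, -29.700000762939453], [758.4000244140625, 2.5], [713.5999755859375, 156.39999389648438]]
high 202 [ 0.5291 -0.0271  0.0588] [ 0.5491 -0.0137  0.0613] [79. 83. 86.]
high 200 [0.5043 0.0593 0.059 ] [0.5231 0.0722 0.0613] [80. 85. 88.]
high 80 [0.5827 0.1414 0.0579] [0.5882 0.1477 0.0615] [50. 51. 53.]
high 694 [0.6894 0.0308 0.0509] [0.7186 0.0608 0.0551] [57. 57. 59.]
```

```bash
python3 -m creep '[[[0,0,0,-9],[0,0,0,-9],[0,0,0,-9],[0,0,0,-7.9],[-22,-44.6,0,0],[-22,-44.6,0,0],[-22,-44.6,0,0],[-22,-44.6,0,0]]]' 0
python3 -m creep '[[[-22,-44.6,0,0],[-22,-44.6,0,0],[-22,-44.6,0,0],[-22,-44.6,0,0],[-22,-44.6,0,0],[-22,-44.6,0,0],[-22,-44.6,0,0],[0,0,0,0]]]'
cat >> h.py <<'E'
th=np.deg2rad(16.23);O=np.array([515.5,15.5])
Rj=np.array([[np.cos(th),np.sin(th)],[-np.sin(th),np.cos(th)]])
def jst():
    o=get_obs();p=np.array(o['tool_pos'])*1000;f=np.array(o['wrist_force'])
    print('t',round(o['time'],2),'jig xy',(Rj@(p[:2]-O)).round(1),'z above bed',round(p[2]-20,2),'yaw',np.rad2deg(o['ee_rot']).round(2),'F jig',(Rj@f[:2]).round(2),f[2].round(2),'w',o['width'])
E
python3 -c "from h import *;jst()"
```

```text
time: 1.1
tool_pos: [0.311, 0.373, 0.1764]
ee_rot: [-3.141, -0.001, -2.858]
wrist_force: [0.8, 0.0, -0.1]
width: 0.0172
time: 2.1
tool_pos: [0.5466, 0.115, 0.1754]
ee_rot: [-3.141, -0.002, -2.863]
wrist_force: [-0.2, -0.2, -0.3]
width: 0.0004
t 2.1 jig xy [57.7 86.8] z above bed 155.38 yaw [-1.7999e+02 -1.3000e-01 -1.6404e+02] F jig [-0.28 -0.1 ] -0.26 w 0.00038801307792421405
```

```bash
python3 -m creep '[[[-21,-43.5,0,0],[-21,-43.5,0,0],[0,0,30,0],[0,0,30,0],[0,0,30,0],[0,0,25,0],[0,0,0,0],[0,0,0,0]]]'
python3 - <<'E'
from h import *
jst(); snap('wrist','wr1.png'); snap('top','top2.png')
E
```

```text
time: 3.1
tool_pos: [0.6105, 0.0466, 0.063]
ee_rot: [-3.141, 0.001, -2.857]
wrist_force: [0.7, -0.1, 0.7]
width: 0.0006
t 3.1 jig xy [99.9  3.3] z above bed 43.01 yaw [-1.7999e+02  8.0000e-02 -1.6372e+02] F jig [ 0.61 -0.27] 0.67 w 0.0006061434905419039
```

View pics/wr1.png

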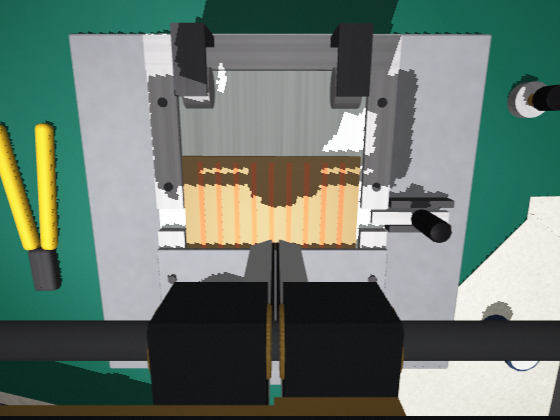

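The wrist view shows the board at columns 181–359 and rows 155–245. The fingertips, near (275,242), are over its rear part just in front of the roof edge. I'll descend and feel for contact.

```bash
python3 -m creep '[[[4,-3,12,0],[0,0,12,0],[0,0,8,0],[0,0,2,0],[0,0,0,0]]]'; python3 -c "from h import *;jst()"
python3 -m creep '[[[0,0,1,0],[0,0,0,0]]]'; python3 -c "from h import *;jst()"
```

```text
time: 3.82
tool_pos: [0.6072, 0.0419, 0.0276]
ee_rot: [3.141, -0.0, -2.858]
wrist_force: [0.3, 0.4, -0.3]
width: 0.0002
t 3.83 jig xy [95.4 -0.3] z above bed 7.65 yaw [ 1.7999e+02 -2.0000e-02 -1.6377e+02] F jig [0.44 0.27] -0.32 w 0.00022062467954117463
time: 4.08
tool_pos: [0.6075, 0.0419, 0.0272]
ee_rot: [-3.141, 0.001, -2.858]
wrist_force: [0.0, -0.4, 0.7]
width: 0.0006
t 4.08 jig xy [95.7 -0.3] z above bed 7.25 yaw [-1.7999e+02  4.0000e-02 -1.6377e+02] F jig [-0.07 -0.35] 0.66 w 0.0005506448610711145
```

```bash
for i in 1 2; do python3 -m creep '[[[0,0,0.5,0],[0,0,0,0]]]' | grep -E "pos|force"; done; python3 -c "from h import *;jst()"
```

```text
tool_pos: [0.6072, 0.0419, 0.0264]
wrist_force: [-0.2, -0.5, 0.5]
tool_pos: [0.6072, 0.0419, 0.0258]
wrist_force: [0.5, -0.5, 0.2]
t 4.58 jig xy [95.4 -0.2] z above bed 5.83 yaw [ 179.99    0.   -163.76] F jig [ 0.29 -0.63] 0.16 w 0.0005092889113781921
```

```bash
for i in 1 2; do python3 -m creep '[[[0,0,0.4,0],[0,0,0,0]]]' | grep -E "pos|force"; done; python3 -c "from h import *;jst()"
```

```text
tool_pos: [0.6072, 0.0419, 0.0254]
wrist_force: [-0.8, -0.6, 0.3]
tool_pos: [0.6072, 0.0419, 0.0251]
wrist_force: [-0.3, -0.8, 0.6]
t 5.08 jig xy [95.4 -0.3] z above bed 5.06 yaw [ 180.      0.   -163.77] F jig [-0.46 -0.66] 0.6 w 0.00020915383104934838
```

```bash
for i in 1 2; do python3 -m creep '[[[0,0,0.3,0],[0,0,0,0]]]' | grep -E "pos|force"; done; python3 -c "from h import *;jst()"
```

```text
tool_pos: [0.6072, 0.0419, 0.0247]
wrist_force: [0.2, 0.2, -0.1]
tool_pos: [0.6072, 0.042, 0.0244]
wrist_force: [0.2, 0.4, 0.3]
t 5.58 jig xy [95.4 -0.2] z above bed 4.44 yaw [ 179.99   -0.   -163.77] F jig [0.35 0.33] 0.29 w 0.000191532974600486
```

```bash
for i in 1; do python3 -m creep '[[[0,0,0.3,0],[0,0,0,0]]]' | grep -E "pos|force"; done
```

```text
tool_pos: [0.6072, 0.042, 0.0242]
wrist_force: [-0.2, -0.7, -0.4]
```

```bash
for i in 1; do python3 -m creep '[[[0,0,0.3,0],[0,0,0,0]]]' | grep -E "pos|force"; done
```

```text
tool_pos: [0.6072, 0.0419, 0.0238]
wrist_force: [0.8, 0.9, -0.1]
```

```bash
for i in 1; do python3 -m creep '[[[0,0,0.3,0],[0,0,0,0]]]' | grep -E "pos|force"; done
```

```text
tool_pos: [0.6072, 0.0419, 0.0236]
wrist_force: [0.6, -0.4, -0.4]
```

```bash
for i in 1; do python3 -m creep '[[[0,0,0.3,0],[0,0,0,0]]]' | grep -E "pos|force"; done
```

```text
tool_pos: [0.6072, 0.0419, 0.0233]
wrist_force: [-1.0, -0.3, 0.4]
```

```bash
for i in 1; do python3 -m creep '[[[0,0,0.3,0],[0,0,0,0]]]' | grep -E "pos|force"; done
```

```text
tool_pos: [0.6072, 0.0419, 0.023]
wrist_force: [-0.5, 0.7, 0.6]
```

```bash
for i in 1; do python3 -m creep '[[[0,0,0.3,0],[0,0,0,0]]]' | grep -E "pos|force"; done
```

```text
tool_pos: [0.6072, 0.0419, 0.0226]
wrist_force: [0.7, 0.8, -1.2]
```

```bash
python3 - <<'E'
from h import *
s=snap('wrist');a=snap('scene')
i=np.hstack([cv2.resize(s['color'][120:320,180:380],(400,400)),cv2.resize(a['color'][170:290,200:320],(400,400))])
cv2.imwrite('pics/c1.png',i[:,:,::-1])
E
```

```text
(no output)
```

View pics/c1.png

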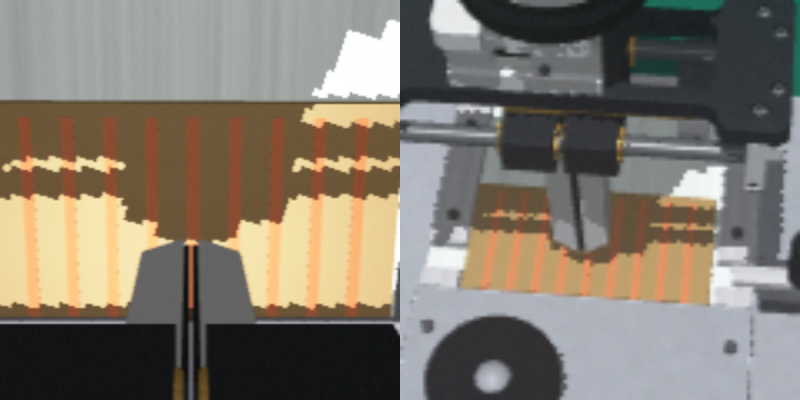

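The fingertips (wrist crop, 195,243) are over the board and almost meet their shadow, so they are just above it. I'll keep going down in small steps.

```bash
for i in 1; do python3 -m creep '[[[0,0,0.3,0],[0,0,0,0]]]' | grep -E "pos|force"; done
```

```text
tool_pos: [0.6072, 0.0419, 0.0223]
wrist_force: [-0.6, -0.9, -0.2]
```

```bash
for i in 1; do python3 -m creep '[[[0,0,0.3,0],[0,0,0,0]]]' | grep -E "pos|force"; done
```

```text
tool_pos: [0.6072, 0.0419, 0.022]
wrist_force: [-0.2, -0.1, -0.1]
```

```bash
for i in 1; do python3 -m creep '[[[0,0,0.3,0],[0,0,0,0]]]' | grep -E "pos|force"; done
```

```text
tool_pos: [0.6072, 0.0419, 0.0217]
wrist_force: [-0.5, -0.3, 0.5]
```

```bash
for i in 1; do python3 -m creep '[[[0,0,0.3,0],[0,0,0,0]]]' | grep -E "pos|force"; done
```

```text
tool_pos: [0.6072, 0.0419, 0.0215]
wrist_force: [-0.5, 0.6, -0.4]
```

```bash
for i in 1; do python3 -m creep '[[[0,0,0.3,0],[0,0,0,0]]]' | grep -E "pos|force"; done
```

```text
tool_pos: [0.6072, 0.0419, 0.0211]
wrist_force: [-0.2, -0.2, 0.3]
```

```bash
for i in 1; do python3 -m creep '[[[0,0,0.3,0],[0,0,0,0]]]' | grep -E "pos|force"; done
```

```text
tool_pos: [0.6072, 0.0419, 0.0208]
wrist_force: [0.5, -1.1, -0.9]
```

```bash
for i in 1; do python3 -m creep '[[[0,0,0.3,0],[0,0,0,0]]]' | grep -E "pos|force"; done; python3 -c "
from h import *
P=cloud(snap('wrist'));c=P[150:240:30,210:350:40].round(4);print(c[...,2])"
```

```text
tool_pos: [0.6072, 0.0419, 0.0206]
wrist_force: [0.2, -0.6, -0.8]
[[0.02   0.0206 0.0202 0.0192]
 [0.0247 0.0239 0.0249 0.0251]
 [0.0251 0.0253 0.0253 0.0255]]
```

```bash
python3 - <<'E'
from h import *
o=get_obs();print(np.round(o['joint_torque'],2),np.round(o['wrist_torque'],2))
s=dict(np.load('pics/wrist.npz'));P=cloud(s)
for v in range(230,262,2): print(v,[(s['color'][v,u].tolist(),P[v,u].round(4).tolist()) for u in (268,286)])
cv2.imwrite('pics/c2.png',cv2.resize(s['color'][180:280,220:340],(720,600),interpolation=0)[:,:,::-1])
E
```

```text
[-0.000e+00 -4.073e+01 -2.831e+01 -4.000e-02  7.000e-02  0.000e+00] [ 0.03  0.03 -0.03]
230 [([106, 85, 55], [0.601, 0.0363, 0.0248]), ([107, 86, 54], [0.5979, 0.0463, 0.0255])]
232 [([106, 87, 56], [0.6022, 0.0367, 0.0247]), ([105, 84, 53], [0.5994, 0.0468, 0.0243])]
234 [([107, 87, 57], [0.6034, 0.037, 0.0248]), ([107, 86, 57], [0.6006, 0.0471, 0.0242])]
236 [([108, 87, 57], [0.6044, 0.0373, 0.0253]), ([108, 87, 57], [0.6016, 0.0474, 0.0247])]
238 [([106, 85, 55], [0.6058, 0.0377, 0.0244]), ([109, 88, 57], [0.6028, 0.0478, 0.0248])]
240 [([105, 99, 93], [0.5986, 0.0361, 0.0502]), ([108, 86, 56], [0.6041, 0.0482, 0.0242])]
242 [([101, 100, 99], [0.5988, 0.0362, 0.0529]), ([103, 102, 101], [0.5964, 0.045, 0.0524])]
244 [([101, 100, 99], [0.5983, 0.0362, 0.0573]), ([102, 102, 101], [0.5962, 0.0448, 0.0563])]
246 [([102, 101, 100], [0.5986, 0.0363, 0.0593]), ([101, 100, 100], [0.5963, 0.0448, 0.059])]
248 [([103, 102, 101], [0.5986, 0.0364, 0.0623]), ([101, 100, 99], [0.5961, 0.0446, 0.0625])]
250 [([101, 100, 99], [0.5983, 0.0364, 0.0657]), ([102, 102, 101], [0.5965, 0.0447, 0.0643])]
252 [([101, 101, 100], [0.5986, 0.0365, 0.0677]), ([101, 101, 100], [0.5967, 0.0447, 0.0663])]
254 [([102, 101, 101], [0.599, 0.0366, 0.0691]), ([101, 100, 99], [0.5965, 0.0446, 0.0695])]
256 [([102, 101, 101], [0.5984, 0.0365, 0.0733]), ([102, 102, 100], [0.5964, 0.0444, 0.0725])]
258 [([100, 100, 99], [0.5985, 0.0366, 0.0756]), ([102, 102, 101], [0.5963, 0.0443, 0.0753])]
260 [([103, 102, 101], [0.5984, 0.0366, 0.0781]), ([100, 101, 100], [0.5965, 0.0443, 0.0773])]
```

View pics/c2.png

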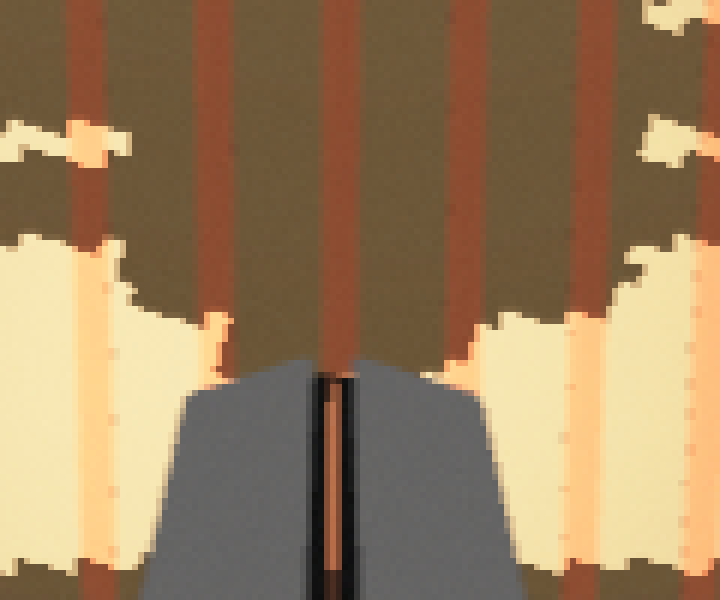

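```bash
python3 - <<'E'
from h import *
jst()
s=snap('scene');P=cloud(s)
for v in range(225,256,2): print(v,[(s['color'][v,u].tolist(),P[v,u].round(3).tolist()) for u in (248,253,258)])
cv2.imwrite('pics/c3.png',cv2.resize(s['color'][200:280,210:310],(750,600),interpolation=0)[:,:,::-1])
E
```

```text
t 8.97 jig xy [95.4 -0.3] z above bed 0.58 yaw [ 180.      0.   -163.77] F jig [ 0.56 -0.77] 0.42 w 0.00047643376416915814
225 [([111, 113, 114], [0.62, 0.039, 0.109]), ([78, 79, 80], [0.618, 0.046, 0.109]), ([111, 112, 113], [0.614, 0.052, 0.108])]
227 [([112, 113, 114], [0.619, 0.038, 0.103]), ([64, 64, 64], [0.617, 0.045, 0.104]), ([111, 112, 112], [0.615, 0.052, 0.104])]
229 [([111, 112, 113], [0.62, 0.038, 0.098]), ([51, 50, 49], [0.617, 0.045, 0.097]), ([112, 112, 113], [0.617, 0.053, 0.101])]
231 [([111, 112, 113], [0.62, 0.038, 0.093]), ([43, 41, 41], [0.616, 0.044, 0.09]), ([112, 113, 114], [0.615, 0.052, 0.093])]
233 [([113, 113, 114], [0.62, 0.038, 0.087]), ([42, 40, 38], [0.617, 0.044, 0.086]), ([113, 113, 115], [0.616, 0.052, 0.089])]
235 [([113, 113, 114], [0.62, 0.037, 0.08]), ([43, 41, 40], [0.616, 0.043, 0.078]), ([114, 114, 114], [0.616, 0.052, 0.083])]
237 [([112, 113, 114], [0.62, 0.036, 0.074]), ([48, 46, 45], [0.616, 0.043, 0.071]), ([141, 143, 145], [0.616, 0.051, 0.077])]
239 [([149, 151, 153], [0.621, 0.037, 0.071]), ([60, 60, 59], [0.616, 0.043, 0.066]), ([1
[... 361 characters left out ...]
 0.035, 0.023]), ([127, 117, 108], [0.601, 0.043, 0.025])]
247 [([226, 147, 99], [0.612, 0.03, 0.028]), ([97, 82, 61], [0.608, 0.037, 0.025]), ([100, 79, 59], [0.605, 0.044, 0.025])]
249 [([228, 148, 100], [0.615, 0.031, 0.027]), ([127, 106, 74], [0.612, 0.038, 0.026]), ([177, 147, 102], [0.609, 0.046, 0.027])]
251 [([230, 145, 99], [0.617, 0.032, 0.025]), ([191, 160, 111], [0.615, 0.04, 0.026]), ([188, 159, 108], [0.612, 0.047, 0.025])]
253 [([233, 145, 99], [0.621, 0.033, 0.026]), ([191, 160, 109], [0.619, 0.041, 0.026]), ([190, 158, 108], [0.615, 0.048, 0.025])]
255 [([233, 145, 99], [0.625, 0.035, 0.025]), ([190, 159, 108], [0.621, 0.042, 0.025]), ([190, 160, 110], [0.619, 0.05, 0.025])]
```

View pics/c3.png

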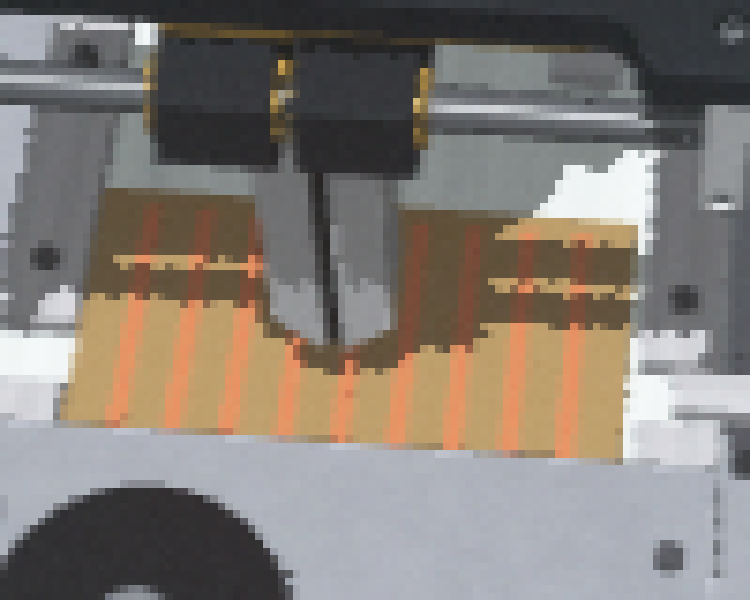

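Both cameras put the real fingertips at about z = 0.049, so they are still about 24 mm above the board. The reported TCP z therefore reads about 28 mm lower than the tips. I'll go by the cameras and the measured force.

```bash
python3 -m creep '[[[0,0,6,0],[0,0,6,0],[0,0,4,0],[0,0,0,0]]]'; python3 - <<'E'
from h import *
s=snap('wrist');P=cloud(s)
for v in range(214,246,3): print(v,[(s['color'][v,u].tolist(),P[v,u].round(4).tolist()) for u in (270,)])
E
```

```text
time: 9.52
tool_pos: [0.6067, 0.0419, 0.0038]
ee_rot: [3.141, -0.001, -2.858]
wrist_force: [1.0, -1.8, 0.1]
width: 0.0004
214 [([120, 97, 63], [0.5868, 0.0338, 0.025])]
217 [([121, 98, 65], [0.5885, 0.0343, 0.0242])]
220 [([120, 98, 63], [0.5897, 0.0347, 0.0256])]
223 [([119, 95, 62], [0.5915, 0.0352, 0.0251])]
226 [([119, 94, 61], [0.5932, 0.0357, 0.0245])]
229 [([119, 96, 62], [0.5947, 0.0361, 0.0248])]
232 [([118, 94, 62], [0.5964, 0.0366, 0.0246])]
235 [([119, 97, 63], [0.5977, 0.037, 0.0255])]
238 [([119, 96, 63], [0.5997, 0.0375, 0.0245])]
241 [([112, 112, 112], [0.5982, 0.0372, 0.0342])]
244 [([111, 109, 110], [0.598, 0.0372, 0.0394])]
```

```bash
python3 -m creep '[[[0,0,3,0],[0,0,2,0],[0,0,0,0]]]'|grep -E "pos|force"
```

```text
tool_pos: [0.607, 0.0419, -0.0007]
wrist_force: [-0.2, 0.8, 0.2]
```

```bash
for i in 1 ; do python3 -m creep '[[[0,0,0.5,0],[0,0,0,0]]]'|grep -E "pos|force"; done
```

```text
tool_pos: [0.6072, 0.0419, -0.0009]
wrist_force: [-0.0, -0.8, -0.6]
```

```bash
for i in 1 ; do python3 -m creep '[[[0,0,0.5,0],[0,0,0,0]]]'|grep -E "pos|force"; done
```

```text
tool_pos: [0.6071, 0.0419, -0.0015]
wrist_force: [-0.7, 0.1, 0.1]
```

```bash
for i in 1 ; do python3 -m creep '[[[0,0,0.4,0],[0,0,0,0]]]'|grep -E "pos|force"; done
```

```text
tool_pos: [0.6072, 0.0419, -0.0019]
wrist_force: [-0.2, 0.1, -0.5]
```

```bash
for i in 1 ; do python3 -m creep '[[[0,0,0.4,0],[0,0,0,0]]]'|grep -E "pos|force"; done
```

```text
tool_pos: [0.6072, 0.0419, -0.0023]
wrist_force: [0.3, 0.4, 0.1]
```

```bash
for i in 1 ; do python3 -m creep '[[[0,0,0.4,0],[0,0,0,0]]]'|grep -E "pos|force"; done
```

```text
tool_pos: [0.6071, 0.0419, -0.0027]
wrist_force: [0.3, 0.6, -0.4]
```

```bash
for i in 1 ; do python3 -m creep '[[[0,0,0.4,0],[0,0,0,0]]]'|grep -E "pos|force"; done
```

```text
tool_pos: [0.6071, 0.0419, -0.0031]
wrist_force: [0.1, -0.2, 0.2]
```

```bash
for i in 1 ; do python3 -m creep '[[[0,0,0.4,0],[0,0,0,0]]]'|grep -E "pos|force"; done
```

```text
tool_pos: [0.6073, 0.0419, -0.0033]
wrist_force: [0.8, 1.1, 0.8]
```

```bash
for i in 1 ; do python3 -m creep '[[[0,0,0.3,0],[0,0,0,0]]]'|grep -E "pos|force"; done
```

```text
tool_pos: [0.6075, 0.0419, -0.0033]
wrist_force: [-0.1, 0.3, 2.5]
```

```bash
for i in 1 ; do python3 -m creep '[[[0,0,0.3,0],[0,0,0,0]]]'|grep -E "pos|force"; done
```

```text
tool_pos: [0.6077, 0.0419, -0.0033]
wrist_force: [-0.4, -0.1, 5.1]
```

```bash
for i in 1 ; do python3 -m creep '[[[0,0,0.3,0],[0,0,0,0]]]'|grep -E "pos|force"; done
```

```text
tool_pos: [0.6079, 0.0419, -0.0033]
wrist_force: [-0.7, -0.9, 5.4]
```

Contact is at TCP z = -3.3 mm, with a stiffness of about 7 N/mm. I press a little more and begin the draw.

```bash
python3 -m creep '[[[0,0,0.4,0],[0,0,0,0],[2,0,0,0],[2,0,0,0],[3,0,0,0],[0,0,0,0]]]'|grep -E "force"; python3 -c "
from h import *
jst();s=snap('wrist');P=cloud(s)
m=(s['color'][...,0].astype(int)-s['color'][...,2]>25)
Q=P[m&(P[...,2]>.0225)&(P[...,2]<.028)&(s['depth']>0)]
J=(Q[:,:2]*1000-O)@Rj.T; J=J[(abs(J[:,1])<50)];print('front edge',[np.percentile(J[abs(J[:,1]-y)<8,0],1).round(1) for y in (-40,-20,0,20,40)])"
```

```text
wrist_force: [-0.4, 0.8, 5.7]
t 13.2 jig xy [89.6 -0.6] z above bed -23.29 yaw [-1.7995e+02  1.7000e-01 -1.6377e+02] F jig [-0.16  0.85] 5.71 w 0.0006810445146240892
front edge [np.float64(47.9), np.float64(48.0), np.float64(48.0), np.float64(48.1), np.float64(48.3)]
```

The board follows the finger: its front edge is now at 48 mm. I continue toward the clips.

```bash
cat >> h.py <<'E'
def edge():
    jst();s=snap('wrist');P=cloud(s)
    m=(s['color'][...,0].astype(int)-s['color'][...,2]>25)
    Q=P[m&(P[...,2]>.0225)&(P[...,2]<.028)&(s['depth']>0)]
    J=(Q[:,:2]*1000-O)@Rj.T; J=J[(abs(J[:,1])<58)]
    print('front edge',[float(np.percentile(J[abs(J[:,1]-y)<8,0],1).round(1)) for y in (-25,0,25)])
    print('rear edge',[float(np.percentile(J[abs(J[:,1]-y)<8,0],99).round(1)) for y in (-45,-25,25,45)])
E
python3 -m creep '[[[0,0,0.3,0],[3,0,0,0],[4,0,0,0],[4,0,0,0],[4,0,0,0],[0,0,0,0]]]'|grep -E "force"; python3 -c "
from h import *
edge()"
```

```text
wrist_force: [0.5, -0.4, 7.7]
t 14.0 jig xy [74.6 -0.8] z above bed -23.31 yaw [-179.94    0.19 -163.77] F jig [ 0.37 -0.48] 7.75 w 0.0007803593866062618
front edge [33.0, 33.1, 33.3]
rear edge [87.7, 87.7, 87.8, 87.8]
```

```bash
python3 -m creep '[[[3,0,0,0],[4,0,0,0],[4,0,0,0],[3,0,0,0],[0,0,0,0]]]'|grep -E "force"; python3 -c "
from h import *
edge()"
```

```text
wrist_force: [0.5, 0.1, 7.0]
t 14.68 jig xy [60.8 -0.8] z above bed -23.33 yaw [-179.94    0.2  -163.77] F jig [ 0.46 -0.03] 7.03 w 0.000846359463804306
front edge [19.2, 19.2, 19.4]
rear edge [74.0, 73.9, 73.9, 73.9]
```

Now I press harder, to about 16 N, for the clips.

```bash
python3 -m creep '[[[0,0,0.7,0],[0,0,0.5,0],[0,0,0,0],[0,0,0,0]]]'|grep -E "force"; python3 -c "
from h import *
jst()"
```

```text
wrist_force: [-1.5, -0.7, 10.5]
t 15.22 jig xy [61.4 -1. ] z above bed -23.36 yaw [-179.91    0.27 -163.77] F jig [-1.65 -0.26] 10.53 w 0.0006836948262266302
```

```bash
python3 -m creep '[[[0,0,0.5,0],[0,0,0.5,0],[0,0,0,0],[0,0,0,0]]]'|grep -E "force"; python3 -c "
from h import *
jst()"
```

```text
wrist_force: [-0.9, -0.0, 14.0]
t 15.72 jig xy [62.  -1.1] z above bed -23.41 yaw [-179.89    0.35 -163.76] F jig [-0.87  0.23] 13.96 w 0.0006048445609903978
```

```bash
python3 -m creep '[[[0,0,0.6,0],[0,0,0,0],[2,0,0,0],[2,0,0,0],[2,0,0,0],[0,0,0,0]]]'|grep -E "force"; python3 -c "
from h import *
edge()"
```

```text
wrist_force: [0.4, 0.8, 14.1]
t 16.48 jig xy [57.6 -1.1] z above bed -23.39 yaw [-179.88    0.56 -163.76] F jig [0.57 0.7 ] 14.13 w 0.0004206540834131017
front edge [16.0, 15.9, 16.0]
rear edge [70.6, 70.5, 70.5, 70.7]
```

```bash
python3 -m creep '[[[0,0,0.7,0],[0,0,0,0],[2,0,0,0],[2,0,0,0],[0,0,0,0]]]'|grep -E "force"; python3 -c "
from h import *
edge()"
```

```text
wrist_force: [4.0, 1.6, 13.6]
t 17.15 jig xy [55.2 -1.3] z above bed -23.39 yaw [-179.84    0.77 -163.76] F jig [4.3  0.38] 13.59 w 0.0004273845204621966
front edge [15.3, 15.2, 15.4]
rear edge [68.3, 68.2, 68.2, 68.3]
```

```bash
python3 -m creep '[[[0,0,0.6,0],[0,0,0.5,0],[0,0,0,0],[0,0,0,0]]]'|grep -E "force"; python3 -c "
from h import *
jst()"
```

```text
wrist_force: [0.6, 1.3, 17.0]
t 17.7 jig xy [55.3 -1.4] z above bed -23.44 yaw [-179.84    0.77 -163.76] F jig [0.93 1.1 ] 16.98 w 0.000895644541762008
```

```bash
python3 -m creep '[[[0,0,0.5,0],[1,0,0,0],[2,0,0,0],[2,0,0,0],[0,0,0,0]]]'|grep -E "force"; python3 -c "
from h import *
edge()"
```

```text
wrist_force: [1.7, 3.6, 18.2]
t 18.32 jig xy [51.5 -1.4] z above bed -23.42 yaw [-179.82    0.94 -163.76] F jig [2.65 3.01] 18.22 w 0.00028861429001427407
front edge [11.6, 11.5, 11.7]
rear edge [64.6, 64.4, 64.4, 64.6]
```

The board is past the check, with its front edge at 11.6 mm. I keep drawing.

```bash
python3 -m creep '[[[2,0,0,0],[2,0,0,0],[2,0,0,0],[2,0,0,0],[0,0,0,0]]]'|grep -E "force"; python3 -c "
from h import *
edge()"
```

```text
wrist_force: [1.7, 2.3, 18.6]
t 19.0 jig xy [43.3 -1.4] z above bed -23.42 yaw [-179.83    0.91 -163.76] F jig [2.33 1.77] 18.56 w 0.00032536359605964517
front edge [3.3, 3.2, 3.4]
rear edge [56.5, 56.1, 56.1, 56.4]
```

```bash
python3 -m creep '[[[1.5,0,0,0],[1.5,0,0,0],[1.5,0,0,0],[0,0,0,0]]]'|grep -E "force"; python3 -c "
from h import *
edge()"
```

```text
wrist_force: [2.5, 3.3, 17.5]
t 19.55 jig xy [39.2 -1.4] z above bed -23.42 yaw [-179.82    0.96 -163.76] F jig [3.29 2.49] 17.51 w 0.00042952525575148254
front edge [-0.3, -0.5, -0.3]
rear edge [52.5, 52.0, 52.0, 52.3]
```

```bash
python3 -m creep '[[[1,0,0,0],[1,0,0,0],[1,0,0,0],[0,0,0,0]]]'|grep -E "force"; python3 -c "
from h import *
edge()"
```

```text
wrist_force: [4.1, 2.8, 16.6]
t 20.1 jig xy [36.9 -1.8] z above bed -23.43 yaw [-179.77    1.04 -163.76] F jig [4.72 1.53] 16.61 w 0.00025781935947591145
front edge [-0.2, -0.3, -0.1]
rear edge [50.2, 49.8, 49.8, 50.0]
```

The finger now slides while the board stays still, with its edge at 0 across the width, so the board is home. I lift, then go round to the outer side of the knob.

```bash
python3 -m creep '[[[0,0,-4,0],[0,0,-6,0],[0,0,-20,0],[0,0,-20,0],[0,0,-20,0],[0,0,0,0]]]'|grep -E "force"; python3 -c "
from h import *
edge()"
python3 -m creep '[[[-12,27,0,0],[-12,27,0,0],[-12,27,0,0],[-12,27,0,0],[-10,27,0,0],[0,0,0,0],[0,0,0,0]]]'|grep -E "force"; python3 -c "
from h import *
jst(); s=snap('top','top3.png'); w=snap('wrist')
P=cloud(s); J=(P[...,:2]*1000-O)@Rj.T;z=P[...,2]*1000-20
m=(z>33)&(z<45)&(abs(J[...,0]-97)<15)&(J[...,1]>55)&(J[...,1]<115)
print('knob top cam',m.sum(),J[m].mean(0) if m.any() else 0)
P=cloud(w); J=(P[...,:2]*1000-O)@Rj.T;z=P[...,2]*1000-20
m=(z>36)&(z<44)&(abs(J[...,0]-97)<15)&(J[...,1]>55)&(J[...,1]<115)
print('knob wrist',m.sum(),J[m].mean(0) if m.any() else 0)
cv2.imwrite('pics/w3.png',w['color'][:,:,::-1])"
```

```text
wrist_force: [-0.3, -0.2, 0.3]
t 20.9 jig xy [29.3 -0.5] z above bed 40.48 yaw [-1.7998e+02  8.0000e-02 -1.6377e+02] F jig [-0.32 -0.15] 0.34 w 0.00035724510218866087
front edge [-0.2, -0.4, -0.3]
rear edge [72.2, 71.3, 71.4, 72.3]
wrist_force: [0.5, 0.7, -0.2]
t 21.82 jig xy [ 85.8 134.2] z above bed 38.49 yaw [-1.7998e+02 -1.5000e-01 -1.6377e+02] F jig [0.63 0.53] -0.22 w 0.0003557721242604618
knob top cam 4 [ 90.58988713 102.96033007]
knob wrist 408 [ 95.30113057 103.89680335]
```

View pics/w3.png

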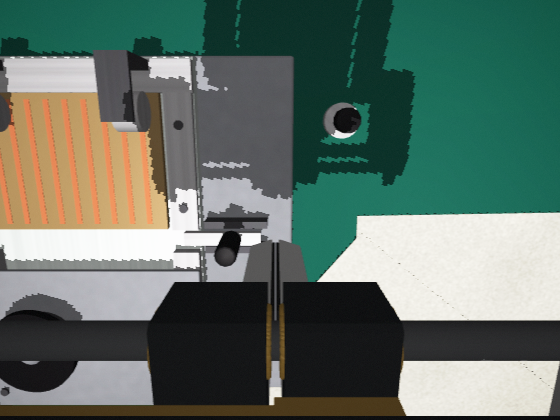

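The wrist view shows the board home between stop and rear edge (row 229), the knob top at (226,255) and the shut fingers outside it at (275,245). I descend beside the knob and then push toward the jig's right.

```bash
python3 -m creep '[[[-11,0,10,0],[0,0,15,0],[0,0,15,0],[0,0,8,0],[0,0,0,0]]]'|grep -E "force"; python3 -c "
from h import *
jst()"
python3 -m creep '[[[0,-4,0,0],[0,-4,0,0],[0,-3,0,0],[0,0,0,0]]]'|grep -E "force"; python3 -c "
from h import *
jst()"
```

```text
wrist_force: [0.7, 0.4, 0.2]
t 22.55 jig xy [ 96.9 134.8] z above bed -9.49 yaw [ 1.7999e+02 -1.4000e-01 -1.6376e+02] F jig [0.82 0.18] 0.24 w 0.00048143313419209984
wrist_force: [-0.4, 0.2, 0.4]
t 23.05 jig xy [ 98.1 123.4] z above bed -7.8 yaw [ 1.8000e+02  3.0000e-02 -1.6379e+02] F jig [-0.27  0.32] 0.37 w 0.000616992742516902
```

```bash
python3 -m creep '[[[0,-4,0,0],[0,-4,0,0],[0,-4,0,0],[0,0,0,0]]]'|grep -E "force"; python3 -c "
from h import *
jst()"
python3 -m creep '[[[0,-4,0,0],[0,-4,0,0],[0,-3,0,0],[0,0,0,0]]]'|grep -E "force"; python3 -c "
from h import *
jst()"
```

```text
wrist_force: [-0.3, 0.9, 0.8]
t 23.55 jig xy [ 98.  111.3] z above bed -8.08 yaw [-1.7999e+02  1.0000e-02 -1.6379e+02] F jig [-0.    0.94] 0.84 w 0.0005791720512397689
wrist_force: [0.3, 2.6, 0.9]
t 24.05 jig xy [ 97.9 100.1] z above bed -8.15 yaw [-179.97    0.   -163.79] F jig [1.02 2.45] 0.91 w 0.0006313328865624807
```

```bash
python3 -m creep '[[[0,-3,0,0],[0,-3,0,0],[0,-2,0,0],[0,0,0,0]]]'|grep -E "force"; python3 -c "
from h import *
jst()"
python3 -m creep '[[[0,-2,0,0],[0,0,0,0]]]'|grep -E "force"; python3 -c "
from h import *
jst()"; python3 -c "
from h import *
w=snap('wrist','w4.png');P=cloud(w); J=(P[...,:2]*1000-O)@Rj.T;z=P[...,2]*1000-20
m=(z>36)&(z<44)&(abs(J[...,0]-97)<15)&(J[...,1]>50)&(J[...,1]<115)&(w['color'].max(-1)<70)
print('knob wrist',m.sum(),J[m].mean(0),J[m].min(0),J[m].max(0))"
```

```text
wrist_force: [0.5, 2.0, 0.0]
t 24.55 jig xy [97.9 92.3] z above bed -8.15 yaw [-179.98   -0.   -163.78] F jig [1.03 1.75] 0.02 w 0.0003804743906316517
wrist_force: [-0.2, 4.3, 0.2]
t 24.8 jig xy [97.9 91.3] z above bed -8.12 yaw [ 179.93    0.   -163.76] F jig [1.05 4.19] 0.17 w 0.0005018865098293758
knob wrist 641 [94.49306017 74.15122375] [88.00222356 66.47306946] [103.14509932  93.6063159 ]
```

```bash
for i in 1 2; do :; done; python3 -m creep '[[[0,-1.5,0,0],[0,0,0,0],[0,0,0,0]]]'|grep -E "force"; python3 -c "
from h import *
jst()"
python3 -m creep '[[[0,-1,0,0],[0,0,0,0],[0,0,0,0]]]'|grep -E "force"; python3 -c "
from h import *
jst()"
```

```text
wrist_force: [-2.1, 8.2, 0.5]
t 25.23 jig xy [97.9 91.3] z above bed -8.09 yaw [ 179.81    0.   -163.73] F jig [0.26 8.46] 0.55 w 0.00044279262591596897
wrist_force: [-3.2, 9.0, 0.8]
t 25.6 jig xy [97.9 91.2] z above bed -8.08 yaw [ 179.72   -0.   -163.71] F jig [-0.53  9.55] 0.78 w 0.00040770788883641
```

The bolt stops hard: the force climbs to 9.5 N with no further motion at the expected spot. I back off, retreat and check.

```bash
python3 -m creep '[[[0,8,0,0],[0,20,0,0],[0,0,-30,0],[0,0,-40,0],[0,0,-40,0],[0,30,-20,0],[0,40,0,0],[0,40,0,0]]]'|grep -E "force"; python3 -m creep '[[[0,30,0,0],[0,0,0,0],[0,0,0,0]]]' >/dev/null; python3 -c "
from h import *
jst()
s=snap('top');P=cloud(s)
cv2.imwrite('pics/top4.png',cv2.resize(s['color'][100:300,170:400],(690,600))[:,:,::-1])
J=(P[...,:2]*1000-O)@Rj.T;z=P[...,2]*1000-20
c=s['color'].astype(int)
m=(z>34)&(z<44)&(abs(J[...,0]-97)<15)&(J[...,1]>50)&(J[...,1]<115)
print('knob',m.sum(),J[m].mean(0))
m=(c[...,0]-c[...,2]>25)&(abs(z-5)<3)&(abs(J[...,1])<30)&(J[...,0]>-15)&(J[...,0]<118)
print('board x',np.percentile(J[m][:,0],[1,99]))
m=(z>27)&(z<36)&(J[...,0]>125)&(J[...,0]<225)&(abs(J[...,1])<75);print('speaker',P[m].mean(0))"
```

```text
wrist_force: [-0.1, 0.1, 0.4]
t 26.98 jig xy [ 97.8 255.8] z above bed 121.76 yaw [-179.93   -0.   -163.77] F jig [0.22 0.62] -0.14 w 0.0004040117779805229
knob 58 [94.75709038 71.34323241]
board x [-8.32565173e-02  8.70908746e+01]
speaker [0.68668209 0.0310362  0.05035202]
```

View pics/top4.png

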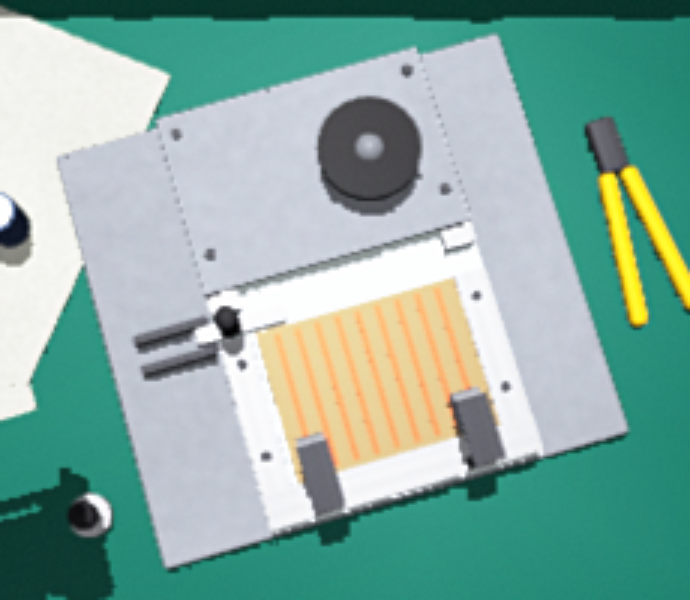

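The top view shows the board at the stop under both clips, the knob at (228,320) fully in with the tongue behind the board, and the speaker where it was. I hand in.

```bash
python3 -c "
from h import *
ticket.close_job()"
```

```text
the job is handed in; nothing more can be done
```

The board is drawn home against the front stop and the locking bolt is pushed fully in behind it. I handed the job in at about 27 s.

**Board:** I pressed with shut fingertips at about 6–8 N along the bed and 14–19 N under the clips. The highest press reading was 18.6 N, against the 25 N limit. In the last check the front edge was at 0 mm from the stop. When I pulled further, the finger slid while the board stayed put.

**Bolt:** The knob stopped hard under a 9.5 N push. It ended at about y = 71 mm, which matches full travel of 34 mm. The tongue is visible behind the board.

**Surroundings:** The speaker's measured position was unchanged to about 2 mm. In the last view the pliers, the small white and black cylinders and the jig looked undisturbed, and the robot was clear of everything.

**Disagreements:**
- **Fingertip height:** The reported TCP height read about 28 mm lower than the real fingertips in both cameras. I went by the cameras and the measured force instead.
- **Rear edge:** The rear-edge measurement was unreliable. It read 87 mm at the last check, where 90 was expected, and lower still while the fingers hid the board, so I did not use it.

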